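Pack the soft jaws and lock the transit case

TASK

Put every aluminium soft jaw from the bench into the bay of the grey transit case (slide the yellow cover back as far as needed), then slide the cover fully shut over them. Only then drive both red sprung lock pins fully down with the mallet, never with the gripper itself, and stand the mallet back on its green mat, head face down with the handle level, as you found it. Leave the other things on the bench undisturbed.

Things in the scene. Friction and masses are not known exactly. Their poses are not given: they have to be found in the camera images.
- case: grey steel transit case fixed to the bench, 170 mm (local x) by 370 mm (local y, from -175 to +195), origin on the bench, z up. Along local y: closed deck (-175 to -25, top at 58 mm), open bay (-25 to +115), dark lock block with the two pins (+115 to +195, top at 50 mm). Bay walls end 60 mm above the bench
- bay (a point): centre of the bay's inner floor, 12.5 mm above the bench, axes as the case's; the bay is open 150 mm in x and 140 mm in y, and 47 mm deep up to the cover
- cover (a joint): yellow sliding cover, a 160 x 144 x 6 mm plate (underside 60 mm, top 66 mm above the bench) on rails along the case's local y. 0 m: fully open over the deck; 0.146 m: fully shut over the bay, against its stop. It starts part-way; slides with about 2 N and stays where left
- cover_handle (a point): point on the cover's black handle bar, 91 mm above the bench. The bar stands on the middle of the cover, 80 mm long in the case's x, 14 mm thick in y, from the cover's top (66 mm) up to 101 mm above the bench
- pin_near (a joint): travel of the near lock pin (case x -50 mm): 0 up, 0.020 m fully down; a light spring and a tight bore: it takes about 5 to 8 N to drive and stays where driven
- pin_far (a joint): travel of the far lock pin (case x +50 mm): 0 up, 0.020 m fully down; as the near one
- pin_near_top (a point): red round head of the near lock pin, 28 mm across, 10 mm thick; this point is the centre of its top face, which is 82 mm above the bench when up and 62 mm when down. It stands on the lock block (top 50 mm above the bench) at case x -50, y +162 mm
- pin_far_top (a point): red round head of the far lock pin, 28 mm across, 10 mm thick; this point is the centre of its top face, which is 82 mm above the bench when up and 62 mm when down. It stands on the lock block (top 50 mm above the bench) at case x +50, y +162 mm
- jaw1: aluminium soft jaw, a stepped block 60 x 26 mm (local x, y): 24 mm high, and 36 mm high over the part with local x from -30 to +4 mm; 0.14 kg; origin at the centre of its underside, z up as it lies on the bench. Three or four jaws are there; an absent one reads None
- jaw2: aluminium soft jaw, a stepped block 60 x 26 mm (local x, y): 24 mm high, and 36 mm high over the part with local x from -30 to +4 mm; 0.14 kg; origin at the centre of its underside, z up as it lies on the bench. Three or four jaws are there; an absent one reads None
- jaw3: aluminium soft jaw, a stepped block 60 x 26 mm (local x, y): 24 mm high, and 36 mm high over the part with local x from -30 to +4 mm; 0.14 kg; origin at the centre of its underside, z up as it lies on the bench. Three or four jaws are there; an absent one reads None
- jaw4: aluminium soft jaw, a stepped block 60 x 26 mm (local x, y): 24 mm high, and 36 mm high over the part with local x from -30 to +4 mm; 0.14 kg; origin at the centre of its underside, z up as it lies on the bench. Three or four jaws are there; an absent one reads None
- mallet: mallet, 0.45 kg, standing on its head, an upright cylinder 60 mm wide and 80 mm high, blue with orange faces; origin at the centre of the lower striking face, z up. The level handle leaves along local -x, from 25 to 190 mm from the head axis, 22 mm thick (local y), 26 mm high, its axis 40 mm above the face. Centre of mass about 14 mm from the head axis towards the handle
- mat: flat green mat fixed to the bench, 200 mm (local x) by 130 mm (local y), 4 mm thick, where the mallet stands; origin at the centre of its underside. The handle may overhang it
- grease_can: red can, 64 mm in diameter, 100 mm high, bystander; origin at the centre of its base
- wrench: steel wrench lying on the bench, bystander
- tape_roll: brown tape roll lying flat, 90 mm in diameter, 30 mm high, bystander; origin at the centre of its base
- screwdriver: red screwdriver lying on the bench, bystander
- mug: white mug, 80 mm in diameter, 90 mm high, bystander; origin at the centre of its base
Things that resemble listed ones, but are neither listed nor needed, are in the scene too. What is shaped like the jaw2 but purple is not meant.

How it is judged:
By the outcome, as a careful person would: the job done as asked, in the order asked, and still so for the second after the job is handed in, with the robot touching nothing.
Of jaw1, jaw2, jaw3, jaw4 only 3 to 4 are there at a start; the rules pass over those that are not, and their reading is None.
At some moment in a run one of jaw1, jaw2, jaw3, jaw4 may be knocked a few centimetres aside while the robot is not near it.
It also fails if it takes over 210 s, if anything falls off the work surface, if the arm or the gripper's body presses on something with over 40 N, if the wrist force passes 120 N, or if a joint passes its speed limit or range.

ROBOT

A 7-joint arm with a two-finger parallel gripper is mounted at the origin on the work surface. World frame = base frame: x ahead of the robot, y to its left, z up, the work surface at z = 0. Lengths are in mm, angles in rad, forces in N, time in s.
With the tool pointing down it reaches from about 400 to 875 mm from the base axis. Payload 4.4 kg.
Tool frame: the origin (TCP) lies on the centre line of the jaws, within the pads' length; the fingertips stand 14 mm ahead of it and the grasp point (between the pads) lies 5 mm behind it (tips_ahead is the distance from the TCP to the fingertips, in mm); z points along the fingers, y is the line along which they close (so a half turn about z gives the same grasp; the last joint's range is limited). The gripper opens to 85 mm and grips with 20 to 120 N. Pads are 22 mm wide; open, the fingers measure 114 mm over their backs; the gripper's body (76 mm by 85 mm) begins 54 mm behind the grasp point. The pads swing forward as they close: fully open they stand 13 mm farther back than shut.
Start: joints at [1.124, 0.628, 0.038, 1.517, -0.027, 0.996, -0.02], TCP at [241.609, -603.442, 245.313] pointing down, gripper open.
Joint ranges: [-3.06, 3.06], [-0.37, 2.12], [-1.25, 1.32], [0.18, 2.47], [-1.1, 4.24], [0.23, 1.98], [-2.94, 2.94]. Speed limits (rad/s): [2.57, 2.57, 3.14, 3.14, 3.14, 3.14, 3.14].

INTERFACE

Orientations are given as [roll, pitch, yaw] about the fixed x, y, z axes, in that order (R = Rz(yaw) Ry(pitch) Rx(roll)).
In Python, from cell import * gives the robot as it stands.
- The arm moves only by the tool move_arm, never from a script. Its argument "rows" is text: rows parted by semicolons, each of 7 numbers parted by spaces: the shift along the tool's x, y, z scaled (see below), then the turn, a rotation vector about the tool's x, y, z scaled (see below), then the closure, from -1 (fully open) to 1 (shut). A call has 1 to 12 rows; each row is the pose to reach, as a shift and turn from the pose commanded when the call began, along the tool's axes at that moment; what a row does not reach only later rows make up. The controller multiplies each number of a shift by 0.3 m and each number of a turn by pi/2 rad. A row lasts 1/12 s, in which the tool goes at most 41.7 mm and 7.16 degrees, less where a joint would pass 70% of its speed; a pose out of reach is approached as far as the arm can. A call with a number of a shift or a turn outside -1 to 1 is refused whole. A call with a gripper value outside its range is refused whole. The fingers move at their own pace and stop on an object; the grip force is fixed at half the most. Time passes only in rows, so rows that repeat a pose let the fingers close. It gives the time, the measured TCP pose, the force, the opening and the grip force at its end, in the units of the state.
- read_state(): the state, without advancing time (a new reading comes with each control period).
- get_image(name): name is "scene" or "top"; returns a dict with "img" (384x512x3 uint8, red, green, blue), "vfov" (degrees; the focal length in pixels is half the picture's height over the tangent of half this angle, whatever the lens; pixels are square), "cx", "cy" (the principal point, pixels), "k1" (the pictures are not rectified: a ray, as slopes to the right and down, at radius r is drawn at 1 + k1 r^2 times it, then the intrinsics apply), "extrinsics" (4x4, takes a point from camera to world coordinates). Camera axes: x right, y up, looking along -z (the intrinsics and any distortion apply to the point x, -y, -z); pixel columns grow to the right and rows downward; lengths in mm; the calibration is good to about 2 mm. A picture is of the moment at which its call begins. There is no depth.
- finish_job(): hands the job in; it is judged then, once.
The state is a dict: "clock": time; "qpos": joint angles; "qd": joint speeds; "tau": joint torques, N m; "eef_pos": TCP position; "tool_rot": TCP orientation; "force": force on the tool from outside, world axes, zero at the start; "torque": the same for the moment, N m; "width": finger opening in mm; "gripper_force": force on a finger pad.
Only numpy, scipy, OpenCV 4.12 (cv2) and the standard library are available. Lean on these libraries where they do the work, as an engineer would, in place of code of your own. Each camera call takes 0.05 s, during which the arm holds its last target. There are 200 camera calls.

## Working session

There is one attempt and no reset: what is moved stays moved. The work goes in short steps, Python scripts to look and compute and a tool call to move; the robot and the scene stay as the last step left them, time stands still between calls to the robot, and variables do not carry over. Pictures are saved under pics/ and viewed, at most 14 in all, crops included, and the job is handed in when it is done.

Besides the shell and the picture viewer there is one more tool, called as name(argument=value, ...) on one line, values as JSON. move_arm: Moves the arm, as the interface text tells. Its arguments: {"type":"object","properties":{"rows":{"type":"string"}},"required":["rows"]}

```bash
mkdir -p pics; ls; python3 - <<'E'
from cell import *
import cv2
s=read_state();print({k:s[k] for k in s if k not in('tau','qd')})
for n in("scene","top"):
    d=get_image(n);print(n,{k:d[k] for k in d if k!='img'})
    cv2.imwrite(f'pics/{n}0.png',cv2.resize(d['img'][:,:,::-1],(800,600),interpolation=cv2.INTER_CUBIC))
    cv2.imwrite(f'{n}_raw.png',d['img'][:,:,::-1])
E
```

```text
pics
{'clock': 0.0, 'qpos': array([ 1.12418638,  0.62935664,  0.03843972,  1.51836545, -0.02698313,
        0.9963141 , -0.01999857]), 'eef_pos': array([ 241.38666863, -602.86666901,  244.3830456 ]), 'tool_rot': array([-3.13966751e+00,  3.88954398e-05,  3.80822453e-01]), 'force': array([ 0.3419352 ,  0.32806913, -0.06935051]), 'torque': array([ 0.01208317,  0.04272234, -0.00956911]), 'gripper_force': 0.0, 'width': 85.53540997425522}
scene {'vfov': 52.597079718551186, 'cx': 258.9750575307363, 'cy': 190.75507347528387, 'k1': -0.03542009789444813, 'extrinsics': array([[ 8.50065498e-01, -3.95600193e-01,  3.47691152e-01,
         8.93914945e+02],
       [ 5.26596054e-01,  6.49980076e-01, -5.47925630e-01,
        -5.80500676e+02],
       [-9.23283685e-03,  6.48865462e-01,  7.60847137e-01,
         9.04578716e+02],
       [ 0.00000000e+00,  0.00000000e+00,  0.00000000e+00,
         1.00000000e+00]])}
top {'vfov': 46.477145434941725, 'cx': 252.85943399181386, 'cy': 188.867194442109, 'k1': -0.04388825032768487, 'extrinsics': array([[ 4.10722726e-03,  9.91525762e-01, -1.29845266e-01,
         3.46024957e+02],
       [-9.99991431e-01,  4.13977006e-03, -1.92799115e-05,
         1.87230928e+01],
       [ 5.18413014e-04,  1.29844232e-01,  9.91534269e-01,
         1.34809257e+03],
       [ 0.00000000e+00,  0.00000000e+00,  0.00000000e+00,
         1.00000000e+00]])}
```

View pics/scene0.png

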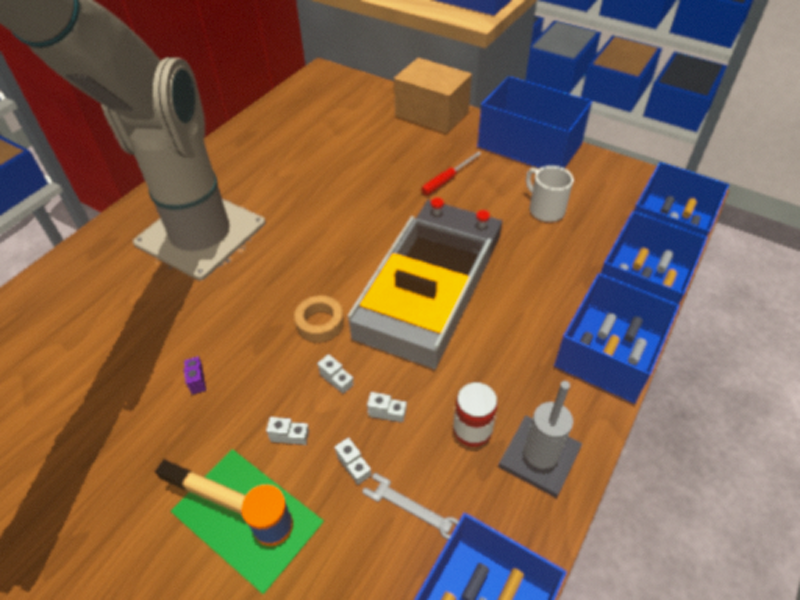

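View pics/top0.png

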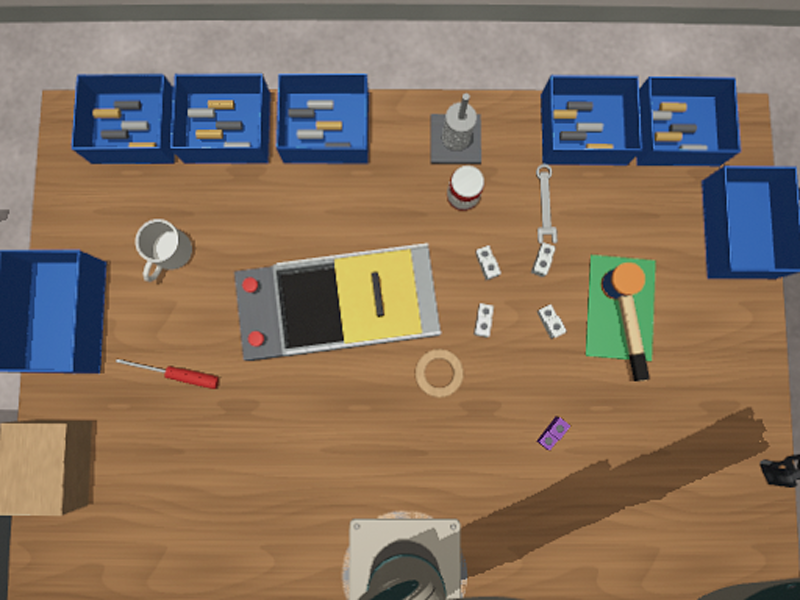

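```bash
cat > h.py <<'E'
import numpy as np, cv2
from cell import *
def undist(d,uv):
    H=d['img'].shape[0]; f=H/2/np.tan(np.radians(d['vfov']/2))
    K=np.array([[f,0,d['cx']],[0,f,d['cy']],[0,0,1]])
    return cv2.undistortPoints(np.float64(uv).reshape(-1,1,2),K,np.array([d['k1'],0,0,0.])).reshape(-1,2)
def ray(d,uv,z):
    "pixels -> world points on plane z (mm)"
    p=undist(d,uv); E=d['extrinsics']
    v=np.c_[p[:,0],-p[:,1],-np.ones(len(p))]@E[:3,:3].T; o=E[:3,3]
    return o+v*((z-o[2])/v[:,2])[:,None]
def tri(d1,u1,d2,u2):
    A=[];b=[]
    for d,u in((d1,u1),(d2,u2)):
        p=undist(d,[u])[0];E=d['extrinsics'];v=E[:3,:3]@[p[0],-p[1],-1];v/=np.linalg.norm(v)
        P=np.eye(3)-np.outer(v,v);A.append(P);b.append(P@E[:3,3])
    return np.linalg.lstsq(np.vstack(A),np.hstack(b),rcond=None)[0]
RNG=dict(red=[((0,150,90),(6,255,255)),((174,150,90),(180,255,255))],yellow=[((22,150,120),(34,255,255))],
  orange=[((7,200,190),(17,255,255))],green=[((45,120,60),(80,255,255))],white=[((0,0,165),(180,45,255))],purple=[((130,90,40),(160,255,255))])
def blobs(d,c,amin=15,amax=1e9):
    hsv=cv2.cvtColor(d['img'],cv2.COLOR_RGB2HSV);m=sum(cv2.inRange(hsv,np.array(a),np.array(b)) for a,b in RNG[c])
    cs,_=cv2.findContours(m,cv2.RETR_EXTERNAL,cv2.CHAIN_APPROX_NONE);out=[]
    for k in cs:
        h=cv2.convexHull(k); mm=np.zeros(m.shape,np.uint8); cv2.drawContours(mm,[h],-1,255,-1)
        M=cv2.moments(mm,True)
        if amin<=M['m00']<=amax: out.append((np.array([M['m10'],M['m01']])/M['m00'],M['m00'],k.reshape(-1,2)))
    return out
def rect(d,k,z):
    r=ray(d,k,z)[:,:2].astype(np.float32); (c,s,a)=cv2.minAreaRect(r)
    if s[0]<s[1]: a+=90; s=s[::-1]
    return np.array(c),s,(a+90)%180-90
def go(xyz,yaw,base=None,byaw=None):
    "numbers for move_arm from the present (or given) pose, tool down"
    s=read_state(); p=s['eef_pos'] if base is None else np.array(base); y=s['tool_rot'][2] if byaw is None else byaw
    d=np.array(xyz)-p; c,n=np.cos(y),np.sin(y); t=(yaw-y+np.pi/2)%np.pi-np.pi/2
    print('shift',np.round(np.array([c*d[0]+n*d[1],n*d[0]-c*d[1],-d[2]])/300,3),'turn',round(-t/(np.pi/2),3),'->yaw',round(y+t,3))
E
python3 - <<'E'
from h import *
T=get_image('top');S=get_image('scene')
np.set_printoptions(precision=1,suppress=True)
for c,z in(('red',77),('yellow',66),('orange',84),('green',4),('white',17),('purple',17)):
  for n,d in(('top',T),('scene',S)):
    for b in blobs(d,c,15):
        if b[1]<12000:
            R=rect(d,b[2],z); p=ray(d,[b[0]],z)[0]
            if 300<p[0]<850 and abs(p[1])<620: print(c,n,b[0],b[1],p[:2],'rect',R[0],np.array(R[1]),round(R[2],1))
a=T['img'][140:230,270:440,::-1];b=S['img'][215:325,110:270,::-1]
cv2.imwrite('pics/crop1.png',np.hstack([cv2.resize(a,(400,int(400*90/170)),interpolation=cv2.INTER_CUBIC)[:210],cv2.resize(b,(400,275),interpolation=cv2.INTER_CUBIC)[:210]]))
E
```

```text
red top [122.4 241.1] 296.0 [361.5 388.2] rect [361.9 390. ] [96.2 23.3] 77.6
red top [163.5 216.3] 70.0 [432.6 273.2] rect [432. 273.] [24.5 23.9] 46.1
red top [159.7 182. ] 69.0 [531.4 286.9] rect [531.6 286.6] [24.9 23.1] 63.9
red top [296.6 124. ] 90.0 [ 704.4 -108.5] rect [ 702.5 -109.3] [51.1 16.4] 76.7
red scene [301.4 283.1] 48.0 [ 749.1 -173.4] rect [ 749.5 -174.6] [35.1  8.4] 22.4
red scene [303.4 265.6] 241.0 [ 731.6 -130. ] rect [ 732.3 -132.5] [58.5 30.6] 20.5
red scene [308.6 137.9] 50.0 [534.2 284.2] rect [534.  283.8] [29.2 22.2] -62.7
red scene [279.2 129.7] 49.0 [434.9 270. ] rect [435.2 268.7] [29.5 25.9] -58.8
red scene [280.4 115.5] 167.0 [402.2 335.3] rect [402.  335.8] [104.4  28.9] 77.2
yellow scene [172.  310.7] 21.0 [ 530.4 -381.5] rect [ 529.3 -381.3] [26.1  3.3] 21.4
yellow scene [138.5 295.5] 16.0 [ 440.  -394.3] rect [ 440.  -394.1] [46.7  0. ] 85.2
yellow scene [265.4 186.6] 2132.0 [518.1  46.4] rect [515.4  50. ] [156.  145.5] 8.2
orange scene [167.8 324. ] 578.0 [ 550.  -414.1] rect [ 549.9 -413.4] [57.7 56.7] -20.4
orange scene [279.9 126.9] 18.0 [43
[... 1436 characters left out ...]
rect [833.3 -36.2] [60.2 56.7] 12.3
white scene [247.3 258.2] 249.0 [ 584.5 -154.7] rect [ 584.3 -154.5] [65.3 30.2] 9.6
white scene [304.7 255.2] 413.0 [708.4 -68.1] rect [707.6 -67.3] [61.6 60.8] 31.4
white scene [214.  237.1] 215.0 [ 471.1 -146.5] rect [ 470.3 -145.8] [69.1 27.4] -18.3
white scene [280. 217.] 31.0 [590.9   6.5] rect [591.1   9.6] [36.5  9. ] -87.9
white scene [389.1 206.7] 35.0 [842.7 203.4] rect [843.  204.1] [41.   7.5] -89.7
white scene [306.6 164.8] 61.0 [560.7 229.6] rect [560.6 229. ] [119.8   6. ] -82.1
white scene [254.7 152.7] 17.0 [390.  190.8] rect [389.8 192.3] [46.4  3. ] -82.9
white scene [353.4 114. ] 325.0 [587.7 546.2] rect [590.7 546.5] [89.7 82.6] -48.4
```

View pics/crop1.png

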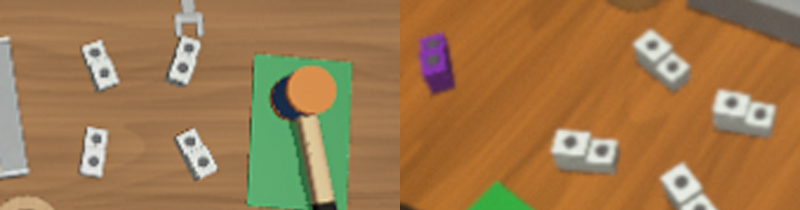

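```bash
python3 - <<'E'
from h import *
np.set_printoptions(precision=1,suppress=True)
T=get_image('top');S=get_image('scene')
def dark(d,x0,x1,y0,y1,z,name,fn):
    m=np.zeros(d['img'].shape[:2],np.uint8); m[y0:y1,x0:x1]=fn(d['img'][y0:y1,x0:x1].astype(int))*255
    n,l,st,ce=cv2.connectedComponentsWithStats(m)
    i=1+np.argmax(st[1:,4]); k=np.argwhere(l==i)[:,::-1]
    print(name,ce[i],st[i,4],ray(d,[ce[i]],z)[0][:2],rect(d,k,z)); return ce[i]
dk=lambda a:a.max(2)<70
h1=dark(T,230,252,168,206,85,'handleT',dk)
h2=dark(S,248,285,165,195,85,'handleS',dk); print('handle tri',tri(T,h1,S,h2))
h1=dark(T,400,420,220,250,44,'capT',dk)
h2=dark(S,95,125,285,315,44,'capS',dk); print('cap tri',tri(T,h1,S,h2))
og=lambda a:(a[...,0]>150)&(a[...,0]-a[...,2]>90)&(a[...,1]<a[...,0]*.72)
h1=dark(T,385,420,160,193,84,'orT',og)
h2=dark(S,145,190,300,345,84,'orS',og); print('or tri',tri(T,h1,S,h2))
wh=lambda a:a.min(2)>150
dark(T,338,358,155,178,24,'jawD',wh)
E
```

```text
handleT [240.7 183. ] 57 [528.2  53.5] (array([525.7,  53.4]), (52.9610481262207, 9.601435661315918), 7.983522891998291)
handleS [265.5 181.6] 178 [517.3  48.2] (array([516.6,  48.1]), (76.32926940917969, 26.66881561279297), 7.38169002532959)
handle tri [523.   49.7  88.5]
capT [408.4 234.6] 167 [ 384.1 -436.1] (array([ 384.6, -436.2]), (48.4769401550293, 29.19251251220703), 9.283025741577148)
capS [109.4 302.8] 189 [ 381.9 -440. ] (array([ 384.2, -439.7]), (52.2188720703125, 25.92003631591797), 8.360771179199219)
cap tri [ 382.9 -438.3   42.9]
orT [401.6 178.1] 315 [ 544.7 -408.7] (array([ 543.5, -408.6]), (55.83366775512695, 55.27367401123047), -89.75786873698235)
orS [167.8 323.9] 605 [ 549.9 -413.9] (array([ 549.8, -413.2]), (60.2974967956543, 58.000732421875), -8.863601684570312)
or tri [ 546.1 -412.    74.7]
jawD [348.2 165.1] 137 [ 592.8 -268.3] (array([ 593. , -268.7]), (58.42057418823242, 26.573015213012695), -19.389877319335938)
```

```bash
python3 -c "
from h import *
go([516,50,180],.141)"
```

```text
shift [ 1.659 -1.682  0.217] turn 0.153 ->yaw 0.141
```

move_arm(rows="0.83 -0.84 0 0 0 0 -1;0.83 -0.84 0 0 0 0 -1;0.83 -0.84 0 0 0 0 -1;0.83 -0.84 0 0 0 0 -1;0.83 -0.84 0 0 0 0 -1;0.83 -0.84 0 0 0 0 -1;0.83 -0.84 0 0 0 0 -1;0.83 -0.84 0 0 0 0 -1;0.83 -0.84 0 0 0 0 -1;0.83 -0.84 0 0 0 0 -1")

```text
clock: 1.13
eef_pos: [381.6, -271.4, 245.5]
tool_rot: [-3.139, -0.002, 0.39]
force: [0.2, 0.2, -0.7]
width: 85.6
gripper_force: 0.0
```

move_arm(rows="0.83 -0.84 0.1 0 0 0.15 -1;0.83 -0.84 0.1 0 0 0.15 -1;0.83 -0.84 0.1 0 0 0.15 -1;0.83 -0.84 0.1 0 0 0.15 -1;0.83 -0.84 0.1 0 0 0.15 -1;0.83 -0.84 0.1 0 0 0.15 -1;0.83 -0.84 0.1 0 0 0.15 -1;0.83 -0.84 0.1 0 0 0.15 -1;0.83 -0.84 0.1 0 0 0.15 -1;0.83 -0.84 0.1 0 0 0.15 -1;0.83 -0.84 0.1 0 0 0.15 -1;0.83 -0.84 0.1 0 0 0.15 -1")

```text
clock: 2.13
eef_pos: [516.4, 48.0, 215.2]
tool_rot: [3.14, 0.001, 0.144]
force: [-0.1, -0.3, 0.8]
width: 85.2
gripper_force: 0.0
```

```bash
python3 -c "
from h import *
s=read_state();print(s['clock'],s['eef_pos'],s['tool_rot'],s['qpos'],s['force'])
go([516,50,87],.141)"
```

```text
2.1333 [516.37420793  48.00715073 215.17902948] [3.14044150e+00 8.21305194e-04 1.43967883e-01] [-0.17364176  0.48167643  0.03757676  1.91533458 -0.02394917  0.74583169
 -1.54955857] [-0.05904953 -0.32864323  0.8061867 ]
shift [-0.    -0.007  0.427] turn 0.002 ->yaw 0.141
```

move_arm(rows="0 -0.007 0.2 0 0 0 -1;0 -0.007 0.32 0 0 0 -1;0 -0.007 0.39 0 0 0 -1;0 -0.007 0.427 0 0 0 -1;0 -0.007 0.427 0 0 0 1;0 -0.007 0.427 0 0 0 1;0 -0.007 0.427 0 0 0 1;0 -0.007 0.427 0 0 0 1;0 -0.007 0.427 0 0 0 1;0 -0.007 0.427 0 0 0 1;0 -0.007 0.427 0 0 0 1;0 -0.007 0.427 0 0 0 1")

```text
clock: 3.13
eef_pos: [517.3, 51.8, 88.7]
tool_rot: [-3.141, -0.003, 0.144]
force: [-0.2, 0.5, 7.0]
width: 12.8
gripper_force: 58.6
```

move_arm(rows="0 0.02 0 0 0 0 1;0 0.04 0 0 0 0 1;0 0.06 0 0 0 0 1;0 0.08 0 0 0 0 1;0 0.095 0 0 0 0 1;0 0.095 0 0 0 0 1;0 0.095 0 0 0 0 1")

```text
clock: 3.72
eef_pos: [521.3, 22.8, 88.7]
tool_rot: [3.141, -0.002, 0.144]
force: [-1.1, -0.6, 8.3]
width: 12.9
gripper_force: 58.7
```

move_arm(rows="0 0.007 -0.01 0 0 0 1;0 0.007 -0.01 0 0 0 1;0 0.013 -0.01 0 0 0 1;0 0.013 -0.01 0 0 0 1")

```text
clock: 4.05
eef_pos: [521.5, 20.5, 88.9]
tool_rot: [-3.14, -0.001, 0.145]
force: [3.8, 1.9, -19.8]
width: 12.7
gripper_force: 63.9
```

move_arm(rows="0 0.006 0 0 0 0 1;0 0.006 0 0 0 0 1;0 0.006 0 0 0 0 1")

```text
clock: 4.3
eef_pos: [521.5, 20.5, 88.9]
tool_rot: [-3.139, -0.001, 0.146]
force: [3.9, 6.6, -18.4]
width: 12.8
gripper_force: 64.0
```

move_arm(rows="0 -0.01 0.005 0 0 0 -1;0 -0.01 0.005 0 0 0 -1;0 -0.01 0.005 0 0 0 -1;0 -0.01 0.005 0 0 0 -1;0 -0.01 -0.1 0 0 0 -1;0 -0.01 -0.3 0 0 0 -1;0 -0.01 -0.3 0 0 0 -1;0 -0.01 -0.3 0 0 0 -1;0 -0.01 -0.3 0 0 0 -1")

```text
clock: 5.05
eef_pos: [521.7, 20.4, 181.8]
tool_rot: [3.141, -0.003, 0.145]
force: [0.0, -1.0, -0.6]
width: 85.5
gripper_force: 0.0
```

```bash
python3 -c "
from h import *
s=read_state();print(s['clock'],s['eef_pos'],s['tool_rot'],s['qpos'],s['force'])
go([473,-149.5,120],-.16)"
```

```text
5.05 [521.65627346  20.41414748 181.79627212] [ 3.14111021 -0.00348291  0.14468786] [-0.10825121  0.53252211  0.02219257  1.94284124 -0.01783948  0.66290966
 -1.50121742] [ 0.02489113 -1.02410541 -0.62408884]
shift [-0.242  0.537  0.206] turn 0.194 ->yaw -0.16
```

move_arm(rows="-0.242 0.537 0 0 0 0.194 -1;-0.242 0.537 0 0 0 0.194 -1;-0.242 0.537 0 0 0 0.194 -1;-0.242 0.537 0.206 0 0 0.194 -1;-0.242 0.537 0.206 0 0 0.194 -1;-0.242 0.537 0.206 0 0 0.194 -1;-0.242 0.537 0.206 0 0 0.194 -1;-0.242 0.537 0.206 0 0 0.194 -1")

```text
clock: 5.72
eef_pos: [471.9, -148.6, 117.7]
tool_rot: [-3.141, 0.002, -0.16]
force: [0.4, 0.5, 0.5]
width: 85.3
gripper_force: 0.0
```

```bash
python3 -c "
from h import *
T=get_image('top')
for b in blobs(T,'white',120,260): print(b[0],b[1],ray(T,[b[0]],17)[0],rect(T,b[2],17)[2])
go([473,-149.5,20],-.16)"
```

```text
[311.28402367 166.12426036] 169.0 [ 590.46585773 -157.71676698   17.        ] 22.983654022216797
shift [0.002 0.004 0.328] turn 0.001 ->yaw -0.16
```

move_arm(rows="0 0 0.13 0 0 0 -1;0 0 0.24 0 0 0 -1;0.002 0.004 0.328 0 0 0 -1;0.002 0.004 0.328 0 0 0 -1;0.002 0.004 0.328 0 0 0 1;0.002 0.004 0.328 0 0 0 1;0.002 0.004 0.328 0 0 0 1;0.002 0.004 0.328 0 0 0 1;0.002 0.004 0.328 0 0 0 1;0.002 0.004 0.328 0 0 0 1;0.002 0.004 0.328 0 0 0 1;0.002 0.004 0.32 0 0 0 1")

```text
clock: 6.77
eef_pos: [473.2, -150.5, 23.3]
tool_rot: [3.142, -0.001, -0.16]
force: [-0.0, 0.3, -2.2]
width: 24.9
gripper_force: 58.9
```

move_arm(rows="0 0 -0.1 0 0 0 1;0 0 -0.2 0 0 0 1;0 0 -0.32 0 0 0 1;0 0 -0.467 0 0 0 1;0 0 -0.467 0 0 0 1;0 0 -0.467 0 0 0 1")

```text
clock: 7.27
eef_pos: [474.3, -150.9, 165.2]
tool_rot: [3.141, -0.006, -0.16]
force: [0.1, 0.1, -2.3]
width: 25.3
gripper_force: 59.6
```

```bash
cat >> h.py <<'E'
O=np.array([506.7,119.5]);A=.141
def case(x,y): return O+x*np.array([np.cos(A),np.sin(A)])+y*np.array([-np.sin(A),np.cos(A)])
E
python3 -c "
from h import *
print(read_state()['width'],read_state()['eef_pos'])
go([*case(-36,17),160],.141)
for p in ((-36,17),(36,17),(-36,73),(36,73)): print(case(*p))"
```

```text
25.305488126265583 [ 474.31509908 -150.9193009   165.21784984]
shift [-0.168 -0.926  0.017] turn -0.191 ->yaw 0.141
[468.66820008 131.2720939 ]
[539.95366906 141.39048867]
[460.79833748 186.71634755]
[532.08380646 196.83474232]
```

move_arm(rows="-0.168 -0.926 0.017 0 0 -0.191 1;-0.168 -0.926 0.017 0 0 -0.191 1;-0.168 -0.926 0.017 0 0 -0.191 1;-0.168 -0.926 0.017 0 0 -0.191 1;-0.168 -0.926 0.017 0 0 -0.191 1;-0.168 -0.926 0.017 0 0 -0.191 1;-0.168 -0.926 0.017 0 0 -0.191 1;-0.168 -0.926 0.017 0 0 -0.191 1;-0.168 -0.926 0.017 0 0 -0.191 1;-0.168 -0.926 0.017 0 0 -0.191 1")

```text
clock: 8.1
eef_pos: [465.9, 131.0, 156.2]
tool_rot: [3.14, 0.003, 0.141]
force: [1.1, -0.8, -1.7]
width: 25.0
gripper_force: 59.7
```

```bash
python3 - <<'E'
from h import *
T=get_image('top');S=get_image('scene')
go([*case(-36,17),36],.141)
cv2.imwrite('pics/m1.png',np.hstack([cv2.resize(d['img'][80:270,130:390,::-1],(400,292),interpolation=cv2.INTER_CUBIC) for d in (T,S)]))
E
```

```text
shift [ 0.008 -0.003  0.402] turn -0.002 ->yaw 0.141
```

View pics/m1.png

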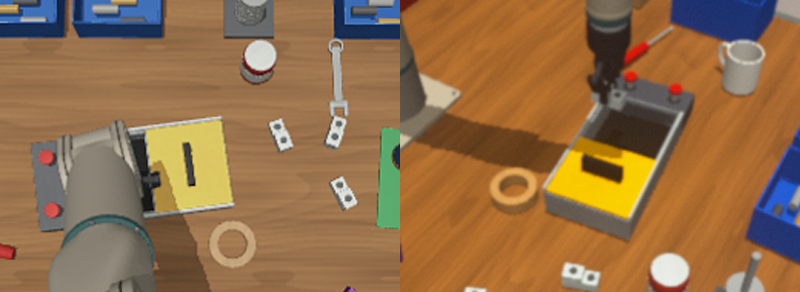

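The cover is fully back over the deck, and the jaw is held above the near end of the bay. Lowering it now.

move_arm(rows="0.008 -0.003 0.13 0 0 0 1;0.008 -0.003 0.25 0 0 0 1;0.008 -0.003 0.34 0 0 0 1;0.008 -0.003 0.38 0 0 0 1;0.008 -0.003 0.4 0 0 0 1;0.008 -0.003 0.4 0 0 0 1")

```text
clock: 8.7
eef_pos: [468.8, 131.4, 36.2]
tool_rot: [3.141, 0.003, 0.138]
force: [-0.1, 0.0, -1.1]
width: 24.7
gripper_force: 59.6
```

move_arm(rows="0 0 0 0 0 0 0.1;0 0 0 0 0 0 0.1;0 0 0 0 0 0 0.1;0 0 0 0 0 0 0.1")

```text
clock: 9.03
eef_pos: [470.2, 133.2, 38.6]
tool_rot: [-3.141, -0.002, 0.14]
force: [0.5, -0.4, -0.0]
width: 38.5
gripper_force: 0.0
```

move_arm(rows="0 0 -0.1 0 0 0 0.1;0 0 -0.2 0 0 0 0.1;0 0 -0.4 0 0 0 0.1;0 0 -0.4 0 0 0 -1;0 0 -0.4 0 0 0 -1")

```text
clock: 9.45
eef_pos: [472.3, 134.0, 162.2]
tool_rot: [-3.14, -0.01, 0.14]
force: [0.8, -0.9, -0.4]
width: 61.4
gripper_force: 0.0
```

```bash
python3 -c "
from h import *
print(read_state()['eef_pos'])
go([585.8,-157.5,120],.405)"
```

```text
[472.25351574 134.01142759 162.2038819 ]
shift [0.239 1.015 0.141] turn -0.168 ->yaw 0.405
```

move_arm(rows="0.239 1 0 0 0 -0.168 -1;0.239 1 0 0 0 -0.168 -1;0.239 1 0 0 0 -0.168 -1;0.239 1 0 0 0 -0.168 -1;0.239 1 0 0 0 -0.168 -1;0.239 1 0 0 0 -0.168 -1;0.239 1 0.14 0 0 -0.168 -1;0.239 1 0.14 0 0 -0.168 -1;0.239 1 0.14 0 0 -0.168 -1;0.239 1 0.14 0 0 -0.168 -1")

```text
clock: 10.28
eef_pos: [580.9, -155.4, 113.6]
tool_rot: [-3.14, 0.003, 0.401]
force: [0.2, 1.0, -0.3]
width: 85.5
gripper_force: 0.0
```

```bash
python3 -c "
from h import *
S=get_image('scene');T=get_image('top')
for b in blobs(S,'white',150,350): print(b[0],b[1],ray(S,[b[0]],17)[0])
print()
for b in blobs(T,'white',120,260): print(b[0],b[1],ray(T,[b[0]],17)[0],rect(T,b[2],17)[2])
go([585.8,-157.5,20],.405)"
```

```text
[225.37171053 293.13486842] 304.0 [ 591.97521811 -265.58646776   17.        ]
[183.30824373 273.52329749] 279.0 [ 469.53462966 -277.775684     17.        ]
[353.50877193 113.75730994] 342.0 [587.62765348 547.48053337  17.        ]
[ 24.16197183 119.16197183] 284.0 [-426.62845647  -95.30121848   17.        ]

[336.21710526 289.77631579] 152.0 [ 223.4545594  -226.47730624   17.        ] 78.30641174316406
[214.42051282 205.26666667] 195.0 [470.42104991 133.43851379  17.        ] 0.9334790110588074
shift [0.005 0.021 0.318] turn 0.0 ->yaw 0.405
```

move_arm(rows="0.005 0.021 0.13 0 0 0 -1;0.005 0.021 0.24 0 0 0 -1;0.005 0.021 0.315 0 0 0 -1;0.005 0.021 0.315 0 0 0 -1;0.005 0.021 0.315 0 0 0 1;0.005 0.021 0.315 0 0 0 1;0.005 0.021 0.315 0 0 0 1;0.005 0.021 0.315 0 0 0 1;0.005 0.021 0.315 0 0 0 1;0.005 0.021 0.315 0 0 0 1;0.005 0.021 0.315 0 0 0 1;0.005 0.021 0.31 0 0 0 1")

```text
clock: 11.38
eef_pos: [586.8, -159.3, 23.5]
tool_rot: [3.141, -0.001, 0.404]
force: [-0.3, -0.3, -1.3]
width: 25.1
gripper_force: 58.0
```

move_arm(rows="0 0 -0.1 0 0 0 1;0 0 -0.2 0 0 0 1;0 0 -0.32 0 0 0 1;0 0 -0.467 0 0 0 1;0 0 -0.467 0 0 0 1;0 0 -0.467 0 0 0 1")

```text
clock: 11.88
eef_pos: [588.1, -159.7, 165.8]
tool_rot: [3.138, -0.005, 0.404]
force: [-0.7, -0.4, -1.8]
width: 24.9
gripper_force: 58.6
```

```bash
python3 -c "
from h import *
go([*case(36,17),160],.141)"
```

```text
shift [ 0.247 -0.986  0.019] turn 0.167 ->yaw 0.141
```

move_arm(rows="0.247 -0.986 0.019 0 0 0.167 1;0.247 -0.986 0.019 0 0 0.167 1;0.247 -0.986 0.019 0 0 0.167 1;0.247 -0.986 0.019 0 0 0.167 1;0.247 -0.986 0.019 0 0 0.167 1;0.247 -0.986 0.019 0 0 0.167 1;0.247 -0.986 0.019 0 0 0.167 1;0.247 -0.986 0.019 0 0 0.167 1;0.247 -0.986 0.019 0 0 0.167 1;0.247 -0.986 0.019 0 0 0.167 1;0.247 -0.986 0.019 0 0 0.167 1")

```text
clock: 12.8
eef_pos: [537.6, 139.9, 155.9]
tool_rot: [3.14, 0.002, 0.14]
force: [0.5, -0.5, -1.2]
width: 24.4
gripper_force: 58.7
```

```bash
python3 -c "
from h import *
go([*case(36,17),36],.141)"
```

```text
shift [ 0.009 -0.004  0.4  ] turn -0.0 ->yaw 0.141
```

move_arm(rows="0.005 -0.003 0.13 0 0 0 1;0.005 -0.003 0.25 0 0 0 1;0.005 -0.003 0.34 0 0 0 1;0.005 -0.003 0.38 0 0 0 1;0.005 -0.003 0.4 0 0 0 1;0.005 -0.003 0.4 0 0 0 1;0.005 -0.003 0.4 0 0 0 1")

```text
clock: 13.38
eef_pos: [540.5, 142.3, 37.7]
tool_rot: [3.141, -0.002, 0.141]
force: [0.9, 0.1, -1.1]
width: 25.4
gripper_force: 59.0
```

move_arm(rows="0 0 0 0 0 0 0.1;0 0 0 0 0 0 0.1;0 0 0 0 0 0 0.1;0 0 0 0 0 0 0.1")

```text
clock: 13.72
eef_pos: [539.9, 143.3, 37.7]
tool_rot: [-3.141, -0.002, 0.142]
force: [1.1, -1.2, -0.6]
width: 38.5
gripper_force: 0.0
```

move_arm(rows="0 0 -0.1 0 0 0 0.1;0 0 -0.2 0 0 0 0.1;0 0 -0.4 0 0 0 0.1;0 0 -0.4 0 0 0 -1;0 0 -0.4 0 0 0 -1")

```text
clock: 14.13
eef_pos: [542.5, 144.0, 161.9]
tool_rot: [-3.14, -0.01, 0.142]
force: [-0.3, 0.0, -0.4]
width: 61.6
gripper_force: 0.0
```

move_arm(rows="-0.2 0.7 0 0 0 0 -1;-0.2 0.7 0 0 0 0 -1;-0.2 0.7 0 0 0 0 -1;-0.2 0.7 0 0 0 0 -1;-0.2 0.7 0 0 0 0 -1;-0.2 0.7 0 0 0 0 -1;-0.2 0.7 0 0 0 0 -1")

```text
clock: 14.72
eef_pos: [508.3, -78.3, 156.5]
tool_rot: [3.14, 0.001, 0.134]
force: [0.3, 1.1, 0.4]
width: 85.2
gripper_force: 0.0
```

```bash
python3 -c "
from h import *
S=get_image('scene');T=get_image('top')
for b in blobs(S,'white',150,350): print(b[0],b[1],ray(S,[b[0]],17)[0])
print()
for b in blobs(T,'white',120,260): print(b[0],b[1],ray(T,[b[0]],17)[0],rect(T,b[2],17)[2])
go([471.5,-280,120],.54)"
```

```text
[225.37171053 293.13486842] 304.0 [ 591.97521811 -265.58646776   17.        ]
[183.30824373 273.52329749] 279.0 [ 469.53462966 -277.775684     17.        ]
[266.36419753 168.48765432] 162.0 [459.58684129 149.35191549  17.        ]
[353.5433526  113.86416185] 346.0 [587.97331807 546.9739427   17.        ]

[353.20618557 204.98969072] 194.0 [ 472.88697334 -282.02361703   17.        ] 30.99350357055664
[214.42051282 205.26666667] 195.0 [470.42104991 133.43851379  17.        ] 0.933478832244873
[210.84263959 181.38071066] 197.0 [542.53511924 145.31136623  17.        ] 13.699422836303711
[336.46745562  26.04733728] 169.0 [1043.28545705 -244.80380317   17.        ] 46.14434051513672
shift [-0.223  0.666  0.122] turn -0.254 ->yaw 0.54
```

move_arm(rows="-0.223 0.666 0.122 0 0 -0.254 -1;-0.223 0.666 0.122 0 0 -0.254 -1;-0.223 0.666 0.122 0 0 -0.254 -1;-0.223 0.666 0.122 0 0 -0.254 -1;-0.223 0.666 0.122 0 0 -0.254 -1;-0.223 0.666 0.122 0 0 -0.254 -1;-0.223 0.666 0.122 0 0 -0.254 -1;-0.223 0.666 0.122 0 0 -0.254 -1;-0.223 0.666 0.122 0 0 -0.254 -1")

```text
clock: 15.57
eef_pos: [473.2, -277.2, 120.3]
tool_rot: [-3.14, -0.002, 0.546]
force: [0.3, -0.6, -0.4]
width: 85.2
gripper_force: 0.0
```

```bash
python3 -c "
from h import *
S=get_image('scene')
for b in blobs(S,'white',150,350): print(b[0],b[1],ray(S,[b[0]],17)[0])
go([471.5,-280,20],.54)"
```

```text
[225.37623762 293.10561056] 303.0 [ 591.94024094 -265.51690719   17.        ]
[266.4625 168.5625] 160.0 [460.02044468 149.23331946  17.        ]
[353.42686567 113.78208955] 335.0 [587.42992518 547.19324431  17.        ]
[390.28025478  12.8343949 ] 157.0 [ 433.57430086 1391.17859018   17.        ]
shift [-0.009  0.005  0.335] turn 0.004 ->yaw 0.54
```

move_arm(rows="-0.009 0.005 0.13 0 0 0 -1;-0.009 0.005 0.24 0 0 0 -1;-0.009 0.005 0.335 0 0 0 -1;-0.009 0.005 0.335 0 0 0 -1;-0.009 0.005 0.335 0 0 0 1;-0.009 0.005 0.335 0 0 0 1;-0.009 0.005 0.335 0 0 0 1;-0.009 0.005 0.335 0 0 0 1;-0.009 0.005 0.335 0 0 0 1;-0.009 0.005 0.335 0 0 0 1;-0.009 0.005 0.335 0 0 0 1;-0.009 0.005 0.33 0 0 0 1")

```text
clock: 16.62
eef_pos: [470.7, -283.6, 22.3]
tool_rot: [3.14, -0.001, 0.541]
force: [-0.2, -0.9, -1.3]
width: 25.1
gripper_force: 58.2
```

move_arm(rows="0 0 -0.1 0 0 0 1;0 0 -0.2 0 0 0 1;0 0 -0.32 0 0 0 1;0 0 -0.467 0 0 0 1;0 0 -0.467 0 0 0 1;0 0 -0.467 0 0 0 1")

```text
clock: 17.12
eef_pos: [471.7, -284.4, 164.5]
tool_rot: [3.136, -0.003, 0.54]
force: [-0.0, 0.7, -1.7]
width: 25.2
gripper_force: 58.6
```

move_arm(rows="-0.3 -0.85 0 0 0 0.254 1;-0.3 -0.85 0 0 0 0.254 1;-0.3 -0.85 0 0 0 0.254 1;-0.3 -0.85 0 0 0 0.254 1;-0.3 -0.85 0 0 0 0.254 1;-0.3 -0.85 0 0 0 0.254 1;-0.3 -0.85 0 0 0 0.254 1;-0.3 -0.85 0 0 0 0.254 1")

```text
clock: 17.78
eef_pos: [266.7, -113.5, 154.7]
tool_rot: [-3.084, 0.081, 0.159]
force: [-0.7, 1.0, -2.1]
width: 25.0
gripper_force: 58.7
```

```bash
python3 -c "
from h import *
print(read_state()['eef_pos'])
go([*case(-36,73),160],.141)"
```

```text
[ 266.66407537 -113.52964752  154.74753229]
shift [ 0.797 -0.886 -0.018] turn 0.011 ->yaw 0.141
```

move_arm(rows="0.797 -0.886 -0.018 0 0 0.011 1;0.797 -0.886 -0.018 0 0 0.011 1;0.797 -0.886 -0.018 0 0 0.011 1;0.797 -0.886 -0.018 0 0 0.011 1;0.797 -0.886 -0.018 0 0 0.011 1;0.797 -0.886 -0.018 0 0 0.011 1;0.797 -0.886 -0.018 0 0 0.011 1;0.797 -0.886 -0.018 0 0 0.011 1;0.797 -0.886 -0.018 0 0 0.011 1;0.797 -0.886 -0.018 0 0 0.011 1;0.797 -0.886 -0.018 0 0 0.011 1")

```text
clock: 18.7
eef_pos: [464.0, 185.1, 155.4]
tool_rot: [-3.085, 0.082, 0.14]
force: [-0.9, -0.8, -0.2]
width: 25.1
gripper_force: 58.8
```

```bash
python3 -c "
from h import *
s=read_state();print(s['eef_pos'],s['tool_rot'],s['qpos'],s['width'])
go([*case(-36,73),160],.141)"
```

```text
[464.0234557  185.09497147 155.3930415 ] [-3.08536037  0.08161306  0.14030746] [-0.03325926  0.6265833  -0.53048254  1.95220081  0.33847111  0.71980242
 -2.18379996] 25.11758973342861
shift [-0.01  -0.007 -0.015] turn -0.0 ->yaw 0.141
```

```bash
cat >> h.py <<'E'
from scipy.spatial.transform import Rotation as Ro
def go(xyz,yaw):
    s=read_state(); R=Ro.from_euler('xyz',s['tool_rot']); d=R.inv().apply(np.array(xyz)-s['eef_pos'])/300
    D=min((Ro.from_euler('xyz',[np.pi,0,y]) for y in(yaw,yaw+np.pi)),key=lambda D:(R.inv()*D).magnitude())
    print('at',np.round(s['eef_pos'],1),np.round(s['tool_rot'],3),'f',np.round(s['force'],1),'w',round(s['width'],1),'clock',round(s['clock'],1))
    print('shift',np.round(d,3),'turn',np.round((R.inv()*D).as_rotvec()/(np.pi/2),3))
E
python3 -c "
from h import *
go([*case(-36,73),160],.141)"
```

```text
at [464.  185.1 155.4] [-3.085  0.082  0.14 ] f [-0.9 -0.8 -0.2] w 25.1 clock 18.7
shift [-0.011 -0.008 -0.014] turn [-0.036  0.052 -0.002]
```

move_arm(rows="-0.011 -0.008 -0.014 -0.036 0.052 -0.002 1;-0.011 -0.008 -0.014 -0.036 0.052 -0.002 1;-0.011 -0.008 -0.014 -0.036 0.052 -0.002 1;-0.011 -0.008 -0.014 -0.036 0.052 -0.002 1")

```text
clock: 19.03
eef_pos: [461.3, 184.5, 161.1]
tool_rot: [3.14, -0.001, 0.138]
force: [0.1, 0.2, -0.6]
width: 24.8
gripper_force: 58.9
```

```bash
python3 -c "
from h import *
go([*case(-36,73),36],.141)"
```

```text
at [461.3 184.5 161.1] [ 3.14e+00 -1.00e-03  1.38e-01] f [ 0.1  0.2 -0.6] w 24.8 clock 19.0
shift [-0.001 -0.008  0.417] turn [ 0.001 -0.    -0.002]
```

move_arm(rows="0 -0.008 0.13 0 0 0 1;0 -0.008 0.25 0 0 0 1;0 -0.008 0.34 0 0 0 1;0 -0.008 0.39 0 0 0 1;0 -0.008 0.414 0 0 0 1;0 -0.008 0.414 0 0 0 1;0 -0.008 0.414 0 0 0 1")

```text
clock: 19.62
eef_pos: [462.2, 187.7, 37.2]
tool_rot: [3.141, -0.002, 0.137]
force: [0.0, 0.2, -1.0]
width: 25.0
gripper_force: 58.8
```

move_arm(rows="0 0 0 0 0 0 0.1;0 0 0 0 0 0 0.1;0 0 0 0 0 0 0.1;0 0 0 0 0 0 0.1")

```text
clock: 19.95
eef_pos: [462.2, 188.3, 38.0]
tool_rot: [3.141, -0.004, 0.139]
force: [-0.6, -0.2, -0.4]
width: 38.6
gripper_force: 0.0
```

move_arm(rows="0 0 -0.1 0 0 0 0.1;0 0 -0.2 0 0 0 0.1;0 0 -0.4 0 0 0 0.1;0 0 -0.4 0 0 0 -1;0 0 -0.4 0 0 0 -1")

```text
clock: 20.37
eef_pos: [463.8, 189.7, 161.7]
tool_rot: [-3.14, -0.011, 0.138]
force: [-0.1, 0.4, -1.1]
width: 61.2
gripper_force: 0.0
```

move_arm(rows="0.1 0.78 0 0 0 0 -1;0.1 0.78 0 0 0 0 -1;0.1 0.78 0 0 0 0 -1;0.1 0.78 0 0 0 0 -1;0.1 0.78 0 0 0 0 -1;0.1 0.78 0 0 0 0 -1;0.1 0.78 0 0 0 0 -1;0.1 0.78 0 0 0 0 -1")

```text
clock: 21.03
eef_pos: [523.0, -41.5, 156.7]
tool_rot: [3.141, -0.002, 0.134]
force: [-0.7, 1.2, -0.5]
width: 85.6
gripper_force: 0.0
```

```bash
python3 -c "
from h import *
S=get_image('scene');T=get_image('top')
for b in blobs(S,'white',150,350): print(b[0],b[1],ray(S,[b[0]],17)[0])
for b in blobs(T,'white',120,260): print(b[0],b[1],ray(T,[b[0]],17)[0],rect(T,b[2],17)[2])
go([592,-267,120],-.335)
cv2.imwrite('pics/m2.png',np.hstack([cv2.resize(d['img'][130:260,140:370,::-1] if d is T else d['img'][120:320,150:370,::-1],(400,226 if d is T else 364),interpolation=cv2.INTER_CUBIC)[:226] for d in (T,S)]))
"
```

```text
[225.37171053 293.13486842] 304.0 [ 591.97521811 -265.58646776   17.        ]
[371.28744939 330.69230769] 247.0 [ 106.37017886 -326.89360125   17.        ] -82.98478555679321
[347.22222222 293.39153439] 189.0 [ 213.049257   -258.61508172   17.        ] 2.837779998779297
[195.33505155 206.43298969] 194.0 [466.6644574  190.47802093  17.        ] 1.238642692565918
[214.42051282 205.26666667] 195.0 [470.42104991 133.43851379  17.        ] 0.9334790110588074
[210.84263959 181.38071066] 197.0 [542.53511924 145.31136623  17.        ] 14.726639747619629
at [522.8 -38.1 157.1] [-3.141e+00 -2.000e-03  1.400e-01] f [ 0.2  1.2 -0.6] w 85.2 clock 21.1
shift [0.122 0.788 0.123] turn [-0.001 -0.001  0.302]
```

View pics/m2.png

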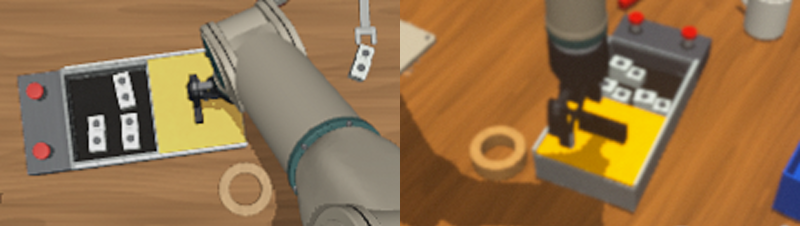

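Three jaws lie flat in the bay, at crop pixels (97,132), (130,132) and (124,90). The far corner slot is free, and the last jaw is beside the wrench at (362,62).

move_arm(rows="0.122 0.788 0 0 0 0.302 -1;0.122 0.788 0 0 0 0.302 -1;0.122 0.788 0 0 0 0.302 -1;0.122 0.788 0 0 0 0.302 -1;0.122 0.788 0.123 0 0 0.302 -1;0.122 0.788 0.123 0 0 0.302 -1;0.122 0.788 0.123 0 0 0.302 -1;0.122 0.788 0.123 0 0 0.302 -1;0.122 0.788 0.123 0 0 0.302 -1;0.122 0.788 0.123 0 0 0.302 -1")

```text
clock: 21.97
eef_pos: [593.2, -265.1, 121.3]
tool_rot: [-3.139, -0.003, -0.331]
force: [-0.1, -0.5, -0.4]
width: 85.5
gripper_force: 0.0
```

```bash
python3 -c "
from h import *
S=get_image('scene')
for b in blobs(S,'white',150,350): print(b[0],b[1],ray(S,[b[0]],17)[0])
go([591,-267,20],-.335)
"
```

```text
[266.44642857 168.35119048] 168.0 [459.5014023 149.9968365  17.       ]
[274.40909091 156.8961039 ] 154.0 [455.06913767 207.40672829  17.        ]
[353.49557522 113.82300885] 339.0 [587.73373102 547.10396415  17.        ]
at [ 593.3 -265.5  121.5] [-3.14e+00 -3.00e-03 -3.32e-01] f [-0.5  0.8  0.1] w 85.2 clock 22.0
shift [-0.007  0.008  0.338] turn [-0.001 -0.002  0.002]
```

move_arm(rows="-0.007 0.008 0.13 0 0 0 -1;-0.007 0.008 0.24 0 0 0 -1;-0.007 0.008 0.335 0 0 0 -1;-0.007 0.008 0.335 0 0 0 -1;-0.007 0.008 0.335 0 0 0 1;-0.007 0.008 0.335 0 0 0 1;-0.007 0.008 0.335 0 0 0 1;-0.007 0.008 0.335 0 0 0 1;-0.007 0.008 0.335 0 0 0 1;-0.007 0.008 0.335 0 0 0 1;-0.007 0.008 0.335 0 0 0 1;-0.007 0.008 0.33 0 0 0 1")

```text
clock: 23.02
eef_pos: [590.5, -270.2, 22.7]
tool_rot: [-3.141, -0.004, -0.336]
force: [-0.0, 0.3, -2.2]
width: 25.3
gripper_force: 59.6
```

move_arm(rows="0 0 -0.1 0 0 0 1;0 0 -0.2 0 0 0 1;0 0 -0.32 0 0 0 1;0 0 -0.467 0 0 0 1;0 0 -0.467 0 0 0 1;0 0 -0.467 0 0 0 1")

```text
clock: 23.52
eef_pos: [591.2, -270.8, 165.1]
tool_rot: [-3.142, -0.009, -0.336]
force: [-0.3, 0.4, -2.4]
width: 25.2
gripper_force: 59.6
```

move_arm(rows="-0.35 -0.7 0 0 0 0 1;-0.35 -0.7 0 0 0 0 1;-0.35 -0.7 0 0 0 0 1;-0.35 -0.7 0 0 0 0 1;-0.35 -0.7 0 0 0 0 1;-0.35 -0.7 0 0 0 0 1;-0.35 -0.7 0 0 0 0 1")

```text
clock: 24.1
eef_pos: [557.3, -28.4, 160.5]
tool_rot: [-3.137, 0.002, -0.325]
force: [-0.9, 0.1, -2.3]
width: 25.3
gripper_force: 59.6
```

```bash
python3 -c "
from h import *
go([*case(36,75),160],.141)"
```

```text
at [557.3 -28.4 160.5] [-3.137e+00  2.000e-03 -3.250e-01] f [-0.9  0.1 -2.3] w 25.3 clock 24.1
shift [-0.322 -0.691  0.005] turn [-0.003  0.001 -0.297]
```

move_arm(rows="-0.322 -0.691 0.005 0 0 -0.297 1;-0.322 -0.691 0.005 0 0 -0.297 1;-0.322 -0.691 0.005 0 0 -0.297 1;-0.322 -0.691 0.005 0 0 -0.297 1;-0.322 -0.691 0.005 0 0 -0.297 1;-0.322 -0.691 0.005 0 0 -0.297 1;-0.322 -0.691 0.005 0 0 -0.297 1;-0.322 -0.691 0.005 0 0 -0.297 1;-0.322 -0.691 0.005 0 0 -0.297 1;-0.322 -0.691 0.005 0 0 -0.297 1")

```text
clock: 24.93
eef_pos: [536.6, 187.8, 159.0]
tool_rot: [3.139, -0.001, 0.128]
force: [-0.3, 0.1, -2.0]
width: 24.9
gripper_force: 59.7
```

```bash
python3 -c "
from h import *
go([*case(36,75),36],.141)"
```

```text
at [536.6 187.8 159. ] [ 3.139e+00 -1.000e-03  1.280e-01] f [-0.3  0.1 -2. ] w 24.9 clock 24.9
shift [-0.011 -0.039  0.41 ] turn [ 0.002 -0.    -0.008]
```

move_arm(rows="0 0 0 0 0 0 1;0 0 0 0 0 0 1;0 0 0 0 0 0 1")

```text
clock: 25.18
eef_pos: [536.9, 189.4, 160.0]
tool_rot: [3.141, -0.002, 0.129]
force: [0.2, 0.4, -2.3]
width: 25.0
gripper_force: 59.7
```

```bash
python3 -c "
from h import *
go([*case(36,75),36],.141)"
```

```text
at [536.9 189.4 160. ] [ 3.141e+00 -2.000e-03  1.290e-01] f [ 0.2  0.4 -2.3] w 25.0 clock 25.2
shift [-0.014 -0.034  0.413] turn [ 0.001 -0.002 -0.007]
```

move_arm(rows="-0.014 -0.034 0.05 0 0 -0.007 1;-0.014 -0.034 0.13 0 0 -0.007 1;-0.014 -0.034 0.25 0 0 -0.007 1;-0.014 -0.034 0.34 0 0 -0.007 1;-0.014 -0.034 0.39 0 0 -0.007 1;-0.014 -0.034 0.41 0 0 -0.007 1;-0.014 -0.034 0.41 0 0 -0.007 1;-0.014 -0.034 0.41 0 0 -0.007 1")

```text
clock: 25.85
eef_pos: [532.1, 200.2, 37.6]
tool_rot: [3.142, -0.004, 0.142]
force: [0.7, 0.4, -1.4]
width: 25.1
gripper_force: 59.8
```

move_arm(rows="0 0 0 0 0 0 0.1;0 0 0 0 0 0 0.1;0 0 0 0 0 0 0.1;0 0 0 0 0 0 0.1")

```text
clock: 26.18
eef_pos: [532.1, 200.1, 37.9]
tool_rot: [3.141, -0.004, 0.142]
force: [0.2, 0.4, 0.9]
width: 38.5
gripper_force: 0.0
```

move_arm(rows="0 0 -0.1 0 0 0 0.1;0 0 -0.2 0 0 0 0.1;0 0 -0.4 0 0 0 0.1;0 0 -0.4 0 0 0 -1;0 0 -0.4 0 0 0 -1;0 0 -0.4 0 0 0 -1")

```text
clock: 26.68
eef_pos: [532.0, 200.1, 158.5]
tool_rot: [3.141, -0.006, 0.141]
force: [0.2, -0.3, -0.3]
width: 73.3
gripper_force: 0.0
```

move_arm(rows="-0.117 0.583 0 0 0 0 -1;-0.117 0.583 0 0 0 0 -1;-0.117 0.583 0 0 0 0 -1;-0.117 0.583 0 0 0 0 -1;-0.117 0.583 0 0 0 0 -1;-0.117 0.583 0 0 0 0 -1;-0.117 0.583 0 0 0 0 -1;-0.117 0.583 0 0 0 0 -1")

```text
clock: 27.35
eef_pos: [520.9, 23.5, 156.5]
tool_rot: [-3.141, -0.002, 0.144]
force: [0.7, 0.5, 0.1]
width: 85.2
gripper_force: 0.0
```

```bash
python3 - <<'E'
from h import *
T=get_image('top');S=get_image('scene')
go([520,20,88.9],.145)
for b in blobs(T,'white',120,260): print(b[0],b[1],ray(T,[b[0]],30)[0],rect(T,b[2],30)[2])
cv2.imwrite('pics/m3.png',np.hstack([cv2.resize(T['img'][140:240,140:300,::-1],(400,250),interpolation=cv2.INTER_CUBIC),cv2.resize(S['img'][100:250,200:440,::-1],(400,250),interpolation=cv2.INTER_CUBIC)]))
E
```

```text
at [521.1  24.  156.8] [-3.141e+00 -2.000e-03  1.450e-01] f [-0.1 -0.7  0.9] w 85.4 clock 27.4
shift [-0.006  0.013  0.226] turn [-0.    -0.002  0.   ]
[315.6013986  285.06293706] 143.0 [ 238.04977444 -164.35510388   30.        ] 11.690113067626953
[195.33505155 206.43298969] 194.0 [465.4862422  188.80059134  30.        ] 1.2386502027511597
[214.42051282 205.26666667] 195.0 [469.20614627 132.3181556   30.        ] 0.9334716796875
[191.44680851 183.63829787] 188.0 [533.58448122 201.81211992  30.        ] 1.3449230194091797
[210.84263959 181.38071066] 197.0 [540.61591981 144.07505285  30.        ] 14.726677894592285
[200.05069124 166.53917051] 217.0 [585.4072473  177.16396897  30.        ] -82.06461334228516
```

View pics/m3.png

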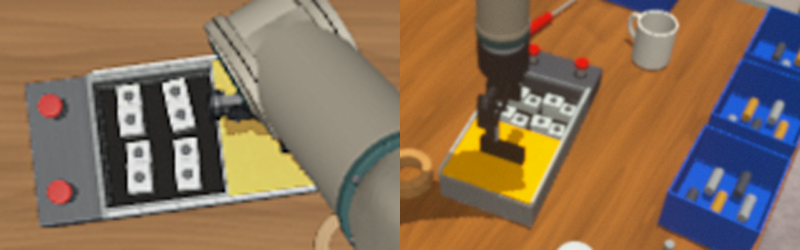

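All four jaws lie flat in the bay, at crop pixels (130,108), (178,105), (138,167) and (186,163), below the cover line. Shutting the cover next.

move_arm(rows="-0.006 0.013 0.1 0 0 0 -1;-0.006 0.013 0.18 0 0 0 -1;-0.006 0.013 0.226 0 0 0 -1;-0.006 0.013 0.226 0 0 0 -1;-0.006 0.013 0.226 0 0 0 1;-0.006 0.013 0.226 0 0 0 1;-0.006 0.013 0.226 0 0 0 1;-0.006 0.013 0.226 0 0 0 1;-0.006 0.013 0.226 0 0 0 1;-0.006 0.013 0.226 0 0 0 1;-0.006 0.013 0.226 0 0 0 1")

```text
clock: 28.37
eef_pos: [520.2, 20.3, 90.2]
tool_rot: [-3.139, -0.004, 0.143]
force: [-1.8, 5.0, 6.2]
width: 13.1
gripper_force: 59.5
```

move_arm(rows="0 -0.045 0 0 0 0 1;0 -0.09 0 0 0 0 1;0 -0.135 0 0 0 0 1;0 -0.18 0 0 0 0 1;0 -0.225 0 0 0 0 1;0 -0.27 0 0 0 0 1;0 -0.315 0 0 0 0 1;0 -0.36 0 0 0 0 1;0 -0.4 0 0 0 0 1;0 -0.43 0 0 0 0 1;0 -0.45 0 0 0 0 1;0 -0.455 0 0 0 0 1")

```text
clock: 29.37
eef_pos: [501.7, 153.9, 90.2]
tool_rot: [3.141, -0.005, 0.142]
force: [1.2, -1.1, 7.1]
width: 12.6
gripper_force: 59.8
```

move_arm(rows="0 -0.01 0 0 0 0 1;0 -0.02 0 0 0 0 1;0 -0.03 0 0 0 0 1;0 -0.035 0 0 0 0 1;0 -0.035 0 0 0 0 1")

```text
clock: 29.78
eef_pos: [500.4, 163.4, 90.2]
tool_rot: [3.141, -0.005, 0.141]
force: [0.3, -2.0, 7.4]
width: 12.7
gripper_force: 59.7
```

move_arm(rows="0 -0.01 0 0 0 0 1;0 -0.01 0 0 0 0 1;0 -0.018 0 0 0 0 1;0 -0.018 0 0 0 0 1;0 -0.018 0 0 0 0 1")

```text
clock: 30.2
eef_pos: [500.1, 165.1, 90.2]
tool_rot: [3.136, -0.004, 0.139]
force: [2.0, -7.2, 8.6]
width: 13.0
gripper_force: 60.2
```

move_arm(rows="0 0 0 0 0 0 -1;0 0.005 0 0 0 0 -1;0 0.01 0 0 0 0 -1;0 0.01 0 0 0 0 -1;0 0.01 0 0 0 0 -1;0 0.01 -0.1 0 0 0 -1;0 0.01 -0.2 0 0 0 -1;0 0.01 -0.3 0 0 0 -1;0 0.01 -0.35 0 0 0 -1")

```text
clock: 30.95
eef_pos: [499.7, 166.8, 197.1]
tool_rot: [-3.141, -0.006, 0.143]
force: [0.1, 0.2, 1.3]
width: 85.3
gripper_force: 0.0
```

move_arm(rows="-0.057 0.95 0 0 0 0 -1;-0.057 0.95 0 0 0 0 -1;-0.057 0.95 0 0 0 0 -1;-0.057 0.95 0 0 0 0 -1;-0.057 0.95 0 0 0 0 -1;-0.057 0.95 0 0 0 0 -1;-0.057 0.95 0 0 0 0 -1;-0.057 0.95 0 0 0 0 -1;-0.057 0.95 0 0 0 0 -1")

```text
clock: 31.7
eef_pos: [521.7, -121.6, 193.8]
tool_rot: [3.141, -0.002, 0.136]
force: [0.2, 0.3, -0.3]
width: 85.9
gripper_force: 0.0
```

```bash
python3 - <<'E'
from h import *
T=get_image('top');S=get_image('scene')
go([547,-411.5,170],.16)
cv2.imwrite('pics/m4.png',np.hstack([cv2.resize(T['img'][140:240,140:300,::-1],(400,250),interpolation=cv2.INTER_CUBIC),cv2.resize(S['img'][100:250,200:440,::-1],(400,250),interpolation=cv2.INTER_CUBIC)]))
def mid(d,box,z):
    x0,x1,y0,y1=box;a=d['img'][y0:y1,x0:x1].astype(int);m=(a[...,0]>150)&(a[...,0]-a[...,2]>90)&(a[...,1]<a[...,0]*.72)
    k=np.argwhere(m)[:,::-1]+[x0,y0];return k.mean(0),ray(d,[k.mean(0)],z)[0],len(k)
print(mid(T,(385,420,160,193),84),mid(S,(145,190,300,345),84))
E
```

```text
at [ 522.  -117.7  194.2] [-3.141e+00 -3.000e-03  1.430e-01] f [ 0.4  0.4 -0.3] w 85.5 clock 31.8
shift [-0.057  0.981  0.08 ] turn [-0.    -0.002 -0.011]
(array([401.6       , 178.06349206]), array([ 544.67358962, -408.74686119,   84.        ]), 315) (array([171.46116505, 319.16504854]), array([ 549.69416804, -401.51320591,   84.        ]), 824)
```

View pics/m4.png

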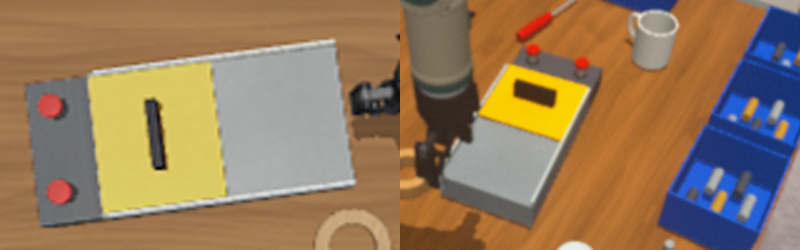

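The cover is shut: yellow now meets the lock block at crop x≈90, and the pins at (50,105) and (59,190) are still up. On to the mallet.

move_arm(rows="-0.057 0.981 0 0 0 -0.011 -1;-0.057 0.981 0 0 0 -0.011 -1;-0.057 0.981 0 0 0 -0.011 -1;-0.057 0.981 0 0 0 -0.011 -1;-0.057 0.981 0 0 0 -0.011 -1;-0.057 0.981 0 0 0 -0.011 -1;-0.057 0.981 0.08 0 0 -0.011 -1;-0.057 0.981 0.08 0 0 -0.011 -1;-0.057 0.981 0.08 0 0 -0.011 -1;-0.057 0.981 0.08 0 0 -0.011 -1;-0.057 0.981 0.08 0 0 -0.011 -1")

```text
clock: 32.72
eef_pos: [548.5, -408.8, 171.0]
tool_rot: [-3.14, -0.004, 0.164]
force: [-0.3, 0.7, 0.1]
width: 85.5
gripper_force: 0.0
```

```bash
python3 - <<'E'
from h import *
T=get_image('top');S=get_image('scene')
go([547,-411,54],.16)
cv2.imwrite('pics/m5.png',np.hstack([cv2.resize(T['img'][140:250,340:450,::-1],(400,400),interpolation=cv2.INTER_CUBIC),cv2.resize(S['img'][250:370,90:210,::-1],(400,400),interpolation=cv2.INTER_CUBIC)]))
E
```

```text
at [ 548.4 -409.7  171.5] [ 3.141 -0.004  0.163] f [-0.7 -0.4 -0.2] w 85.5 clock 32.8
shift [-0.007  0.003  0.392] turn [ 0.    -0.003  0.002]
```

View pics/m5.png

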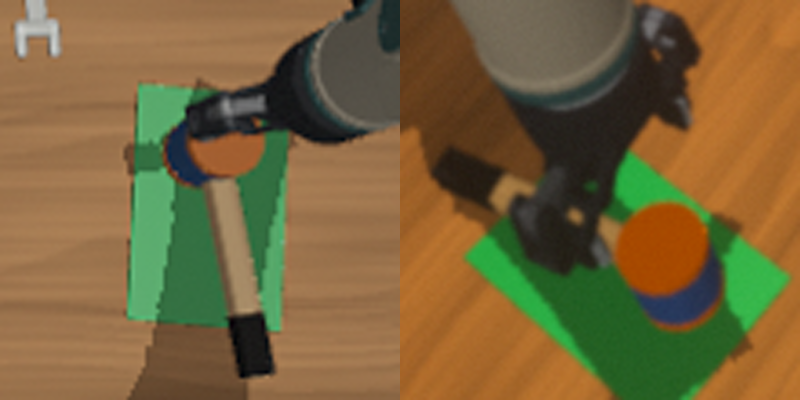

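The mallet stands on its mat with the head under the open gripper, the orange face at crop (228,150). I'll straddle the head.

move_arm(rows="-0.007 0.003 0.13 0 0 0 -1;-0.007 0.003 0.23 0 0 0 -1;-0.007 0.003 0.28 0 0 0 -1;-0.007 0.003 0.28 0 0 0 -1;-0.007 0.003 0.28 0 0 0 -1")

```text
clock: 33.23
eef_pos: [545.7, -412.9, 86.8]
tool_rot: [3.142, -0.003, 0.161]
force: [-0.3, 0.2, 0.4]
width: 85.4
gripper_force: 0.0
```

move_arm(rows="0 0 0.03 0 0 0 -1;0 0 0.06 0 0 0 -1;0 0 0.09 0 0 0 -1;0 0 0.11 0 0 0 -1;0 0 0.11 0 0 0 -1;0 0 0.11 0 0 0 -1")

```text
clock: 33.73
eef_pos: [544.9, -413.7, 52.9]
tool_rot: [-3.142, -0.002, 0.159]
force: [-0.9, -0.2, -0.2]
width: 85.4
gripper_force: 0.0
```

move_arm(rows="0 0 0 0 0 0 1;0 0 0 0 0 0 1;0 0 0 0 0 0 1;0 0 0 0 0 0 1;0 0 0 0 0 0 1;0 0 0 0 0 0 1;0 0 0 0 0 0 1;0 0 0 0 0 0 1")

```text
clock: 34.4
eef_pos: [545.7, -413.4, 54.2]
tool_rot: [3.141, -0.003, 0.159]
force: [-0.1, 3.0, 5.5]
width: 58.5
gripper_force: 63.4
```

move_arm(rows="0 0 -0.03 0 0 0 1;0 0 -0.08 0 0 0 1;0 0 -0.15 0 0 0 1;0 0 -0.23 0 0 0 1;0 0 -0.31 0 0 0 1;0 0 -0.39 0 0 0 1;0 0 -0.45 0 0 0 1;0 0 -0.48 0 0 0 1;0 0 -0.48 0 0 0 1;0 0 -0.48 0 0 0 1")

```text
clock: 35.23
eef_pos: [544.3, -414.1, 197.3]
tool_rot: [3.141, -0.002, 0.159]
force: [-0.7, -0.1, -5.0]
width: 58.4
gripper_force: 65.4
```

```bash
python3 - <<'E'
from h import *
T=get_image('top');S=get_image('scene')
print(case(-50,162),case(50,162))
go([*case(50,162),190],.16)
cv2.imwrite('pics/m6.png',np.hstack([cv2.resize(T['img'][140:250,340:450,::-1],(400,400),interpolation=cv2.INTER_CUBIC),cv2.resize(S['img'][200:350,70:220,::-1],(400,400),interpolation=cv2.INTER_CUBIC)]))
E
```

```text
[434.42981387 272.86564216] [533.43740967 286.91896823]
at [ 543.6 -413.6  195.7] [-3.14  -0.     0.159] f [ 0.8  1.4 -4.4] w 58.7 clock 35.3
shift [ 0.336 -2.311  0.022] turn [-0.001 -0.    -0.001]
```

View pics/m6.png

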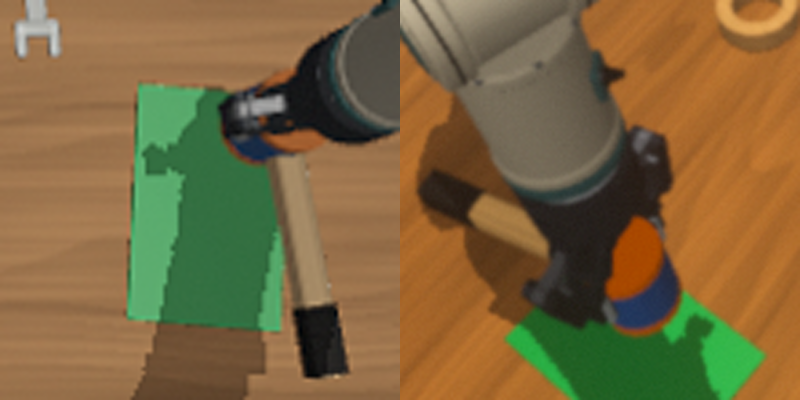

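move_arm(rows="0.008 -0.04 0 0 0 0 1;0.02 -0.11 0 0 0 0 1;0.03 -0.2 0 0 0 0 1;0.043 -0.3 0 0 0 0 1;0.058 -0.4 0 0 0 0 1;0.072 -0.5 0 0 0 0 1;0.087 -0.6 0 0 0 0 1;0.1 -0.68 0 0 0 0 1;0.108 -0.74 0 0 0 0 1;0.112 -0.77 0 0 0 0 1")

```text
clock: 36.17
eef_pos: [540.8, -175.5, 196.8]
tool_rot: [-3.139, -0.002, 0.164]
force: [0.9, 0.6, -3.7]
width: 58.8
gripper_force: 65.5
```

move_arm(rows="0.008 -0.04 0 0 0 0 1;0.02 -0.11 0 0 0 0 1;0.03 -0.2 0 0 0 0 1;0.043 -0.3 0 0 0 0 1;0.058 -0.4 0 0 0 0 1;0.072 -0.5 0 0 0 0 1;0.087 -0.6 0 0 0 0 1;0.1 -0.68 0 0 0 0 1;0.108 -0.74 0 0 0 0 1;0.112 -0.77 0 0 0 0 1")

```text
clock: 37.0
eef_pos: [537.9, 56.0, 197.2]
tool_rot: [-3.141, -0.003, 0.162]
force: [-0.1, 0.9, -3.2]
width: 58.6
gripper_force: 65.6
```

move_arm(rows="0.008 -0.04 0 0 0 0 1;0.02 -0.11 0 0 0 0 1;0.03 -0.2 0 0 0 0 1;0.043 -0.3 0 0 0 0 1;0.058 -0.4 0 0 0 0 1;0.072 -0.5 0 0 0 0 1;0.087 -0.6 0 0 0 0 1;0.1 -0.68 0 0 0 0 1;0.108 -0.74 0 0 0 0 1;0.112 -0.77 0 0 0 0 1;0.112 -0.77 0 0 0 0 1;0.112 -0.77 0 0 0 0 1")

```text
clock: 38.0
eef_pos: [534.8, 284.6, 196.7]
tool_rot: [3.139, -0.002, 0.158]
force: [-0.0, -1.3, -4.8]
width: 58.3
gripper_force: 65.6
```

```bash
python3 - <<'E'
from h import *
T=get_image('top');S=get_image('scene')
go([*case(50,162),140],.16)
cv2.imwrite('pics/m7.png',np.hstack([cv2.resize(T['img'][130:250,120:240,::-1],(400,400),interpolation=cv2.INTER_CUBIC),cv2.resize(S['img'][60:200,230:370,::-1],(400,400),interpolation=cv2.INTER_CUBIC)]))
E
```

```text
at [535.1 283.5 196.8] [ 3.138e+00 -2.000e-03  1.560e-01] f [-0.3 -1.3 -4.2] w 58.1 clock 38.1
shift [-0.004 -0.013  0.189] turn [ 0.002 -0.001 -0.002]
```

View pics/m7.png

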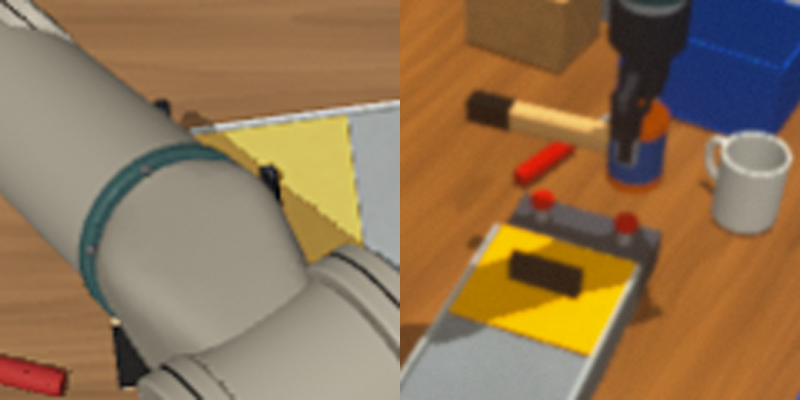

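The mallet hangs level above the far pin, its head at crop (635,155) and the pins at (542,200) and (627,222). Pressing in small steps.

move_arm(rows="-0.004 -0.013 0.05 0 0 0 1;-0.004 -0.013 0.12 0 0 0 1;-0.004 -0.013 0.17 0 0 0 1;-0.004 -0.013 0.2 0 0 0 1;-0.004 -0.013 0.2 0 0 0 1;-0.004 -0.013 0.2 0 0 0 1")

```text
clock: 38.6
eef_pos: [533.3, 288.9, 137.2]
tool_rot: [3.14, -0.002, 0.158]
force: [0.1, -0.1, -3.4]
width: 58.5
gripper_force: 65.7
```

move_arm(rows="0 0 0.01 0 0 0 1;0 0 0.02 0 0 0 1;0 0 0.03 0 0 0 1;0 0 0.04 0 0 0 1;0 0 0.04 0 0 0 1;0 0 0.04 0 0 0 1")

```text
clock: 39.1
eef_pos: [533.6, 290.3, 125.5]
tool_rot: [3.141, -0.004, 0.159]
force: [1.1, -0.8, -0.7]
width: 58.3
gripper_force: 65.9
```

move_arm(rows="0 0 0.01 0 0 0 1;0 0 0.02 0 0 0 1;0 0 0.025 0 0 0 1;0 0 0.025 0 0 0 1;0 0 0.025 0 0 0 1")

```text
clock: 39.52
eef_pos: [533.1, 290.2, 117.5]
tool_rot: [3.141, -0.003, 0.159]
force: [2.3, -0.2, -0.6]
width: 58.5
gripper_force: 65.9
```

move_arm(rows="0 0 0.01 0 0 0 1;0 0 0.018 0 0 0 1;0 0 0.018 0 0 0 1;0 0 0.018 0 0 0 1")

```text
clock: 39.85
eef_pos: [532.9, 290.2, 112.0]
tool_rot: [3.141, -0.003, 0.159]
force: [1.2, 1.5, -0.6]
width: 58.1
gripper_force: 65.9
```

move_arm(rows="0 0 0.007 0 0 0 1;0 0 0.007 0 0 0 1;0 0 0.013 0 0 0 1;0 0 0.013 0 0 0 1;0 0 0.013 0 0 0 1")

```text
clock: 40.27
eef_pos: [533.8, 290.5, 111.6]
tool_rot: [3.141, -0.006, 0.159]
force: [-1.8, -2.7, 21.7]
width: 58.2
gripper_force: 65.8
```

move_arm(rows="0 0 -0.04 0 0 0 1;0 0 -0.1 0 0 0 1;0 0 -0.16 0 0 0 1;-0.05 -0.01 -0.16 0 0 0 1;-0.13 -0.01 -0.16 0 0 0 1;-0.21 -0.01 -0.16 0 0 0 1;-0.29 -0.01 -0.16 0 0 0 1;-0.333 -0.01 -0.16 0 0 0 1;-0.333 -0.01 -0.16 0 0 0 1;-0.333 -0.01 -0.16 0 0 0 1;-0.333 -0.01 -0.16 0 0 0 1")

```text
clock: 41.18
eef_pos: [434.1, 277.0, 155.9]
tool_rot: [3.141, -0.002, 0.159]
force: [0.3, -0.1, -4.5]
width: 58.3
gripper_force: 66.8
```

```bash
python3 - <<'E'
from h import *
go([*case(-50,162),125],.159)
E
```

```text
at [434.1 277.  155.9] [ 3.141e+00 -2.000e-03  1.590e-01] f [ 0.3 -0.1 -4.5] w 58.3 clock 41.2
shift [-0.001  0.014  0.103] turn [ 0.001 -0.001 -0.   ]
```

move_arm(rows="0 0.014 0.03 0 0 0 1;0 0.014 0.06 0 0 0 1;0 0.014 0.075 0 0 0 1;0 0.014 0.09 0 0 0 1;0 0.014 0.103 0 0 0 1;0 0.014 0.103 0 0 0 1;0 0.014 0.113 0 0 0 1;0 0.014 0.123 0 0 0 1;0 0.014 0.133 0 0 0 1;0 0.014 0.14 0 0 0 1;0 0.014 0.14 0 0 0 1")

```text
clock: 42.1
eef_pos: [434.5, 273.1, 113.9]
tool_rot: [3.141, -0.003, 0.159]
force: [0.7, -1.1, -1.9]
width: 58.5
gripper_force: 66.7
```

move_arm(rows="0 0 0.007 0 0 0 1;0 0 0.007 0 0 0 1;0 0 0.013 0 0 0 1;0 0 0.013 0 0 0 1;0 0 0.013 0 0 0 1")

```text
clock: 42.52
eef_pos: [434.8, 273.3, 111.6]
tool_rot: [3.141, -0.004, 0.159]
force: [-1.6, -2.5, 14.2]
width: 58.6
gripper_force: 66.8
```

move_arm(rows="0 0 -0.04 0 0 0 1;0 0 -0.1 0 0 0 1;0 0 -0.18 0 0 0 1;0 0 -0.25 0 0 0 1;0 0 -0.29 0 0 0 1;0 0 -0.29 0 0 0 1;0 0 -0.29 0 0 0 1;0 0 -0.29 0 0 0 1")

```text
clock: 43.18
eef_pos: [433.7, 272.5, 196.1]
tool_rot: [3.14, -0.001, 0.159]
force: [-0.1, -0.5, -5.1]
width: 58.5
gripper_force: 67.1
```

```bash
python3 - <<'E'
from h import *
go([545.7,-413.4,196],.159)
E
```

```text
at [433.7 272.5 196.1] [ 3.14e+00 -1.00e-03  1.59e-01] f [-0.1 -0.5 -5.1] w 58.5 clock 43.2
shift [0.006 2.316 0.003] turn [ 0.001 -0.001  0.   ]
```

move_arm(rows="0 0.04 0 0 0 0 1;0 0.11 0 0 0 0 1;0 0.2 0 0 0 0 1;0 0.3 0 0 0 0 1;0 0.4 0 0 0 0 1;0 0.5 0 0 0 0 1;0 0.6 0 0 0 0 1;0 0.68 0 0 0 0 1;0 0.74 0 0 0 0 1;0.002 0.77 0 0 0 0 1")

```text
clock: 44.02
eef_pos: [470.6, 40.6, 196.2]
tool_rot: [3.139, 0.001, 0.155]
force: [0.5, -1.0, -4.6]
width: 58.6
gripper_force: 67.0
```

move_arm(rows="0 0.04 0 0 0 0 1;0 0.11 0 0 0 0 1;0 0.2 0 0 0 0 1;0 0.3 0 0 0 0 1;0 0.4 0 0 0 0 1;0 0.5 0 0 0 0 1;0 0.6 0 0 0 0 1;0 0.68 0 0 0 0 1;0 0.74 0 0 0 0 1;0.002 0.77 0 0 0 0 1")

```text
clock: 44.85
eef_pos: [508.0, -186.1, 196.5]
tool_rot: [3.141, -0.001, 0.156]
force: [0.5, -0.3, -3.9]
width: 58.5
gripper_force: 67.0
```

move_arm(rows="0 0.04 0 0 0 0 1;0 0.11 0 0 0 0 1;0 0.2 0 0 0 0 1;0 0.3 0 0 0 0 1;0 0.4 0 0 0 0 1;0 0.5 0 0 0 0 1;0 0.6 0 0 0 0 1;0 0.68 0 0 0 0 1;0 0.74 0 0 0 0 1;0.002 0.77 0 0 0 0 1;0.002 0.77 0 0 0 0 1;0.002 0.77 0 0 0 0 1")

```text
clock: 45.85
eef_pos: [546.1, -409.0, 197.1]
tool_rot: [-3.14, -0.002, 0.161]
force: [-0.2, 0.8, -4.7]
width: 58.7
gripper_force: 67.0
```

```bash
python3 - <<'E'
from h import *
T=get_image('top');S=get_image('scene')
go([545.7,-413.4,60],.159)
cv2.imwrite('pics/m8.png',np.hstack([cv2.resize(T['img'][130:250,120:240,::-1],(400,400),interpolation=cv2.INTER_CUBIC),cv2.resize(S['img'][100:190,240:330,::-1],(400,400),interpolation=cv2.INTER_CUBIC)]))
E
```

```text
at [ 546.4 -408.1  197.6] [-3.14e+00 -3.00e-03  1.62e-01] f [-1.2 -0.3 -3.8] w 58.5 clock 46.0
shift [-0.006  0.018  0.459] turn [-0.001 -0.002  0.002]
```

View pics/m8.png

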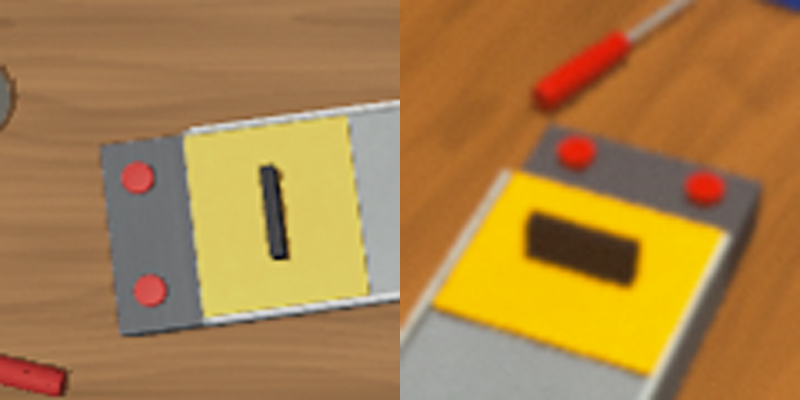

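Both pins are down, at crop (576,153) and (705,188), and the cover is shut. Setting the mallet down.

move_arm(rows="-0.006 0.018 0.06 0 0 0 1;-0.006 0.018 0.15 0 0 0 1;-0.006 0.018 0.25 0 0 0 1;-0.006 0.018 0.34 0 0 0 1;-0.006 0.018 0.41 0 0 0 1;-0.006 0.018 0.445 0 0 0 1;-0.006 0.018 0.455 0 0 0 1;-0.006 0.018 0.455 0 0 0 1;-0.006 0.018 0.455 0 0 0 1")

```text
clock: 46.7
eef_pos: [546.6, -416.6, 62.8]
tool_rot: [3.14, -0.005, 0.16]
force: [0.3, -0.0, -3.6]
width: 58.8
gripper_force: 67.0
```

move_arm(rows="0 0 0.006 0 0 0 1;0 0 0.012 0 0 0 1;0 0 0.017 0 0 0 1;0 0 0.017 0 0 0 1;0 0 0.017 0 0 0 1")

```text
clock: 47.12
eef_pos: [545.3, -416.8, 56.3]
tool_rot: [3.141, -0.003, 0.159]
force: [0.0, 0.1, -4.0]
width: 58.5
gripper_force: 67.1
```

move_arm(rows="0 -0.011 0 0 0 0 1;0 -0.011 0.004 0 0 0 1;0 -0.011 0.008 0 0 0 1;0 -0.011 0.008 0 0 0 1;0 -0.011 0.008 0 0 0 1")

```text
clock: 47.53
eef_pos: [545.2, -412.7, 54.2]
tool_rot: [3.141, -0.003, 0.159]
force: [-0.9, 2.7, 1.4]
width: 58.3
gripper_force: 67.3
```

Contact with the mat. Releasing slowly, then straight up.

move_arm(rows="0 0 0 0 0 0 -0.5;0 0 0 0 0 0 -0.7;0 0 0 0 0 0 -1;0 0 0 0 0 0 -1;0 0 0 0 0 0 -1;0 0 0 0 0 0 -1;0 0 0 0 0 0 -1")

```text
clock: 48.12
eef_pos: [544.8, -413.5, 53.7]
tool_rot: [3.141, -0.003, 0.159]
force: [0.3, -0.0, 0.5]
width: 85.1
gripper_force: 0.0
```

move_arm(rows="0 0 -0.05 0 0 0 -1;0 0 -0.12 0 0 0 -1;0 0 -0.25 0 0 0 -1;0 0 -0.4 0 0 0 -1;0 0 -0.5 0 0 0 -1;0 0 -0.5 0 0 0 -1;0 0 -0.5 0 0 0 -1")

```text
clock: 48.7
eef_pos: [545.9, -414.0, 207.7]
tool_rot: [3.137, -0.007, 0.159]
force: [0.2, -0.2, -0.9]
width: 85.3
gripper_force: 0.0
```

move_arm(rows="-0.8 0.1 0 0 0 0 -1;-0.8 0.1 0 0 0 0 -1;-0.8 0.1 0 0 0 0 -1;-0.8 0.1 0 0 0 0 -1;-0.8 0.1 0 0 0 0 -1;-0.8 0.1 0 0 0 0 -1")

```text
clock: 49.2
eef_pos: [307.6, -481.1, 201.9]
tool_rot: [-3.14, 0.001, 0.157]
force: [-1.5, -0.8, -0.1]
width: 85.1
gripper_force: 0.0
```

```bash
python3 - <<'E'
from h import *
S=get_image('scene')
print(read_state()['eef_pos'],read_state()['width'])
cv2.imwrite('pics/end.png',cv2.resize(S['img'][:,:,::-1],(800,600),interpolation=cv2.INTER_CUBIC))
E
```

```text
[ 299.19453715 -484.12729413  201.13381966] 85.38196848582176
```

View pics/end.png

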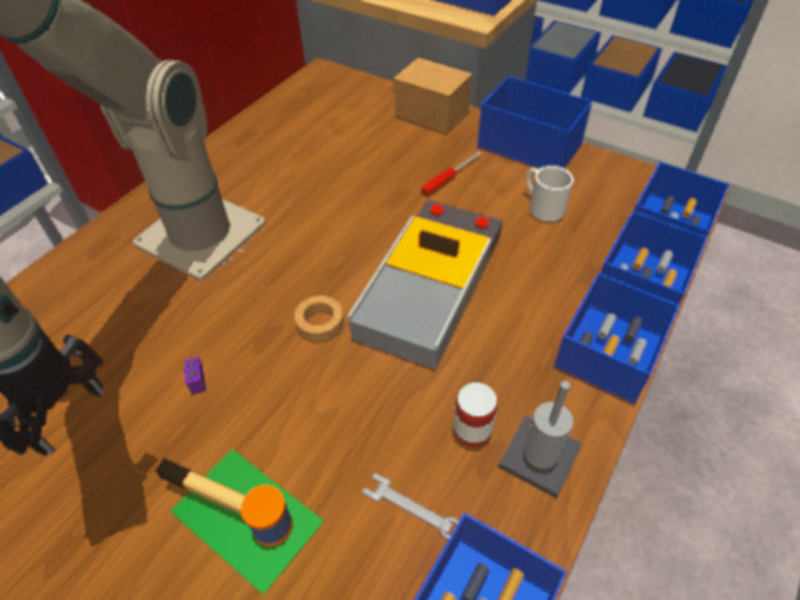

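The mallet stands on its mat at (265,515), the cover is shut at (438,250), and both pins are down at (437,210) and (482,222). The purple look-alike and the other bystanders are where they were. Handing in.

```bash
python3 -c "
from cell import *
print(finish_job())"
```

```text
the job is handed in; nothing more can be done
None
```

The job is handed in at about 49 s of the 210 s: all four aluminium jaws are in the bay, the cover is shut, both pins were driven fully down with the mallet, and the mallet is back on its mat; the final picture shows nothing else moved.

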